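Stow the blind basket under the tool tray

ROBOT

A 6-joint arm with a two-finger parallel gripper is mounted at the origin on a cart in front of the work surface, level with it; the furniture and walls round the work are solid. World frame = base frame: x ahead of the robot, y to its left, z up, the work surface at z = 0. Lengths are in mm, angles in degrees, forces in N, time in s.
With the tool pointing down it reaches from about 300 to 850 mm from the base axis. Payload 4.2 kg.
Tool frame: the origin (TCP) lies at the very end of the fingers, on their centre line; the grasp point (between the pads) lies 19 mm behind it; z points along the fingers, y is the line along which they close (so a half turn about z gives the same grasp; the last joint's range is limited). The gripper opens to 91 mm and grips with 3 to 60 N. Pads are 32 mm wide; open, the fingers measure 118 mm over their backs; the gripper's body (76 mm by 178 mm) begins 60 mm behind the grasp point.
Start: joints at [-65.546, 18.312, 89.639, -0, 72.044, -1.146], TCP at [248.452, -518.57, 213.976] pointing down, gripper open.
Joint ranges: [-177.97, 177.97], [-48.28, 115.42], [12.27, 149.76], [-77.06, 257.06], [2.81, 150.46], [-146.56, 146.56]. Speed limits (degrees/s): [147.25, 147.25, 180, 180, 180, 180].

INTERFACE

Orientations are given as [roll, pitch, yaw] about the fixed x, y, z axes, in that order (R = Rz(yaw) Ry(pitch) Rx(roll)).
In Python, from workcell import * gives the robot as it stands.
- The arm moves only by the tool move_arm, never from a script. Its argument "motion" is a list of rows, each a list of 3 entries, a list of its own where there are three numbers: the finger opening in mm, from 0 to 91.2, then the shift along the world's x, y, z in units of 25 mm (1.0 is 25 mm), then the turn, a rotation vector about the world's x, y, z in units of 4 degrees (1.0 is 4 degrees). In form: [[grip, [x, y, z], [ax, ay, az]], ...]. A call has 1 to 20 rows; each row shifts and turns the commanded pose from where the row before left it; what a row does not reach is not made up. A row lasts 1/12 s, in which the tool goes at most 41.7 mm and 7.16 degrees, less where a joint would pass 70% of its speed; a pose out of reach is approached as far as the arm can. A call with a number of a shift or a turn outside -1 to 1 is refused whole. A call with a gripper value outside its range is refused whole. The fingers move at their own pace and stop on an object; "grip_force" is the grip in N (left out, the last holds). Time passes only in rows, so rows that do not move let the fingers close. It gives the time, the measured TCP pose, the force, the opening and the grip force at its end, in the units of the state.
- state(): the state, without advancing time (a new reading comes with each control period).
- grab_frame(name): name is "scene" or "side" or "wrist"; returns the picture (400x640x3 uint8, blue, green, red); there is no depth.
- camera_info(name): a dict with "fx", "fy", "cx", "cy" (pixels), "rvec" (rotation vector, rad) and "tvec" (3), from world to camera coordinates, as OpenCV has them. Camera axes: x right, y down, z forward; pixel columns grow to the right and rows downward; lengths in mm; the calibration is good to about 2 mm. The wrist camera is an equidistant fisheye: a pixel r from the principal point sees the ray r / f radians off the axis. A picture is of the moment at which its call begins: read the wrist's pose just before it. camera_info takes no time and is no camera call; for the wrist camera it gives the pose at the moment of the call.
- job_done(): hands the job in; it is judged then, once.
The state is a dict: "time_s": time; "qpos": joint angles; "qvel": joint speeds; "effort": joint torques, N m; "ee_pos": TCP position; "ee_rot": TCP orientation; "force": force on the tool from outside, world axes, zero at the start; "torque": the same for the moment, N m; "gripper_width": finger opening in mm; "gripper_force": force on a finger pad.
Only numpy, scipy, OpenCV 4.12 (cv2) and the standard library are available. Lean on these libraries where they do the work, as an engineer would, in place of code of your own. Each camera call takes 0.05 s, during which the arm holds its last target. There are 200 camera calls.

TASK

The blind basket left lying behind the wooden tamping station belongs in the compartment under the station's tool tray. Stand the tamper, the leveller and the dosing cup aside on the black rubber mat, press the steel thumb plate so that the empty tray springs open, lay the basket flat in its round nest and push the tray down until the catch holds it; only then put each tool back upright in the very well it came from. Upset nothing, and leave the sugar pot and the white cup where they are.

Things in the scene. Friction and masses are not known exactly. Their poses are not given: they have to be found in the camera images.
- station: Fixed dark-wood box on the worktop, z up; x from thumb plate to hinge, y along it. Spans x -90..70, y -160..160 mm. Its top, the tool tray, is the hinged lid (joint lid): x -42..64, underside z 50, black rubber top z 61 mm, with 3 like wells, 76 across, 5 deep (cork bottom z 56), centres x 11, y -100, 0, 100. In front of it a ledge, z 40. Inside: x -38..60, y -152..152, divider at y -65, 36 high.
- thumb_plate (a point): Where to press, on top of the sprung steel thumb plate in the notch of the station's ledge (station x -80, y 0, z 48 mm; plate 32 mm along x, 42 along y). Pressed straight down it sinks about 6 mm, at up to 6 N, and rocks the hook beside it (station x -58..-46, top z 66 mm) off the lid; let go, it springs back.
- lid (a joint): Lid angle, rad: 0 shut, 1.7 open, just past upright. Hinge line along station y at x 64, z 50 mm; the lid is 106 deep from there, 11 thick; its front edge rises. Once unhooked and empty, a light spring (under 2 N at the front edge) lifts it in 2 s and holds it. To shut: push it over from behind, swing it down, press its front part with 5 to 10 N till the hook snaps; held it reads under 0.02.
- bar_mat: Fixed flat black rubber mat with fine ribs and a thin grey border line, 150 x 280 x 6 mm, lying beside the station. Origin at the centre of its underside, z up, y axis along its length; upper face at z = 6 mm.
- tamper: Loose tamper: turned brown wooden handle on a round steel base, 91 mm tall, about 0.42 kg. Base 58 mm across and 18 mm high; the handle is up to 40 mm across, from z = 28 to 91 mm. Origin at the centre of its underside, z up. It starts in one of the three wells.
- leveller: Loose coffee leveller: a low solid pale steel puck with a closed flat top, 60 mm across, 34 mm tall, about 0.31 kg. Origin at the centre of its underside, z up. It starts in one of the three wells.
- dosing_cup: Loose grey steel dosing cup: an open cylinder, mouth up, 59 mm across, 52 mm tall, about 0.09 kg. Origin at the centre of its underside, z up. It starts in one of the three wells.
- blind_basket: Loose shallow pale steel basket, mouth up, 24 mm tall, 0.05 kg; body 58 mm across, flange 68 mm across at z 20 to 24 mm. Origin at the centre of its underside, z up. It starts on the worktop behind the station. Its nest is a round hole in the grey liner of the station's compartment, seen once the lid is open: 75 mm across, centre at station x 8, y 42 mm, bottom z 6, liner top z 14 mm.
- sugar_pot: Loose chrome sugar pot with a small knob, 66 mm across, 67 mm tall, standing beyond the station's left end; to be left alone. Origin at the centre of its underside.
- cup_tray_0: Loose white porcelain cup, upside down on the large black service tray behind the rubber mat, 63 x 91 x 52 mm; to be left alone. Origin at its underside.
Things that resemble listed ones, but are neither listed nor needed, are in the scene too. What is shaped like the blind_basket but orange is not meant.

How it is judged:
By the outcome, as a careful person would: the job done as asked, in the order asked, and still so for the second after the job is handed in, with the robot touching nothing.
It also fails if it takes over 138 s, if anything falls off the work surface, if the arm or the gripper's body presses on something with over 40 N, if the wrist force passes 120 N, or if a joint passes its speed limit or range.

## Working session

There is one attempt and no reset: what is moved stays moved. The work goes in short steps, Python scripts to look and compute and a tool call to move; the robot and the scene stay as the last step left them, time stands still between calls to the robot, and variables do not carry over. Pictures are saved under pics/ and viewed, at most 14 in all, crops included, and the job is handed in when it is done.

Besides the shell and the picture viewer there is one more tool, called as a command line: name --argument value ..., lists and objects as JSON in quotes. move_arm: Moves the arm, as the interface text tells. Shifts and turns lie within -1 to 1; 1 stands for 25 mm of shift or 4 degrees of turn. Its arguments: {"type":"object","properties":{"motion":{"type":"array","items":{"type":"array"}},"grip_force":{"type":"number"}},"required":["motion"]}

```bash
ls; mkdir -p pics; python3 - <<'E'
from workcell import *
import cv2
for n in("scene","side","wrist"):
    print(n,camera_info(n)); cv2.imwrite(f"pics/{n}0.png",grab_frame(n))
print(state())
E
```

```text
pics
scene {'fx': 374.9632507431839, 'fy': 374.9632507431839, 'cx': 318.30529492230164, 'cy': 200.12264001660736, 'rvec': array([ 0.94633984, -2.59642495,  0.95203162]), 'tvec': array([ 491.11441812,  257.74608154, 1016.61914541])}
side {'fx': 367.8892148176191, 'fy': 367.8892148176191, 'cx': 322.61381251516906, 'cy': 198.2278384488349, 'rvec': array([ 0.43763802, -2.71493051,  1.2401146 ]), 'tvec': array([ 564.14852061,  112.49979269, 1047.17778787])}
wrist {'fx': 309.70691628693146, 'fy': 309.70691628693146, 'cx': 321.1893649987422, 'cy': 194.8645873494667, 'rvec': array([-2.4808609 ,  1.56039251,  0.19284549]), 'tvec': array([-573.60234489,  -28.57627366,  390.27159832])}
{'time_s': 0.15, 'qpos': array([-6.55463791e+01,  1.83433752e+01,  8.96887396e+01, -1.07177721e-03,
        7.20427377e+01, -1.14603314e+00]), 'qvel': array([ 0.0248809 , -0.12811373, -0.30687653, -0.02970982,  0.01564949,
       -0.06294287]), 'effort': array([ 3.60362874e-04, -4.12775302e+01, -2.32154256e+01,  7.27646076e-02,
        4.33324382e-02, -1.06512755e-04]), 'ee_pos': array([ 248.29140413, -518.23028587,  213.3228344 ]), 'ee_rot': array([-1.79925142e+02, -4.78173422e-04,  2.55999849e+01]), 'force': array([ 0.0092622 , -0.07119208,  0.11088876]), 'torque': array([-0.07580924,  0.05203525,  0.01050664]), 'gripper_force': 0.0, 'gripper_width': 91.15591198195585}
```

View pics/scene0.png

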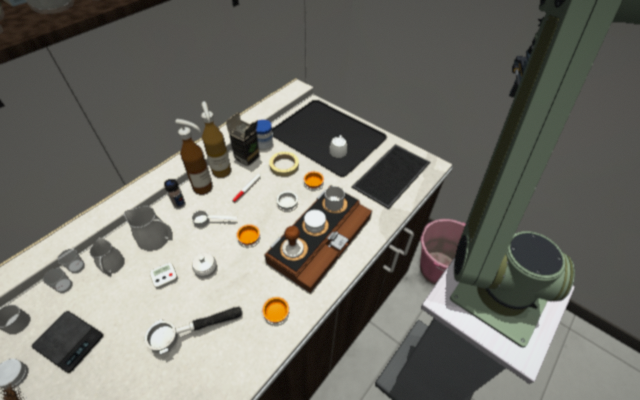

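View pics/side0.png

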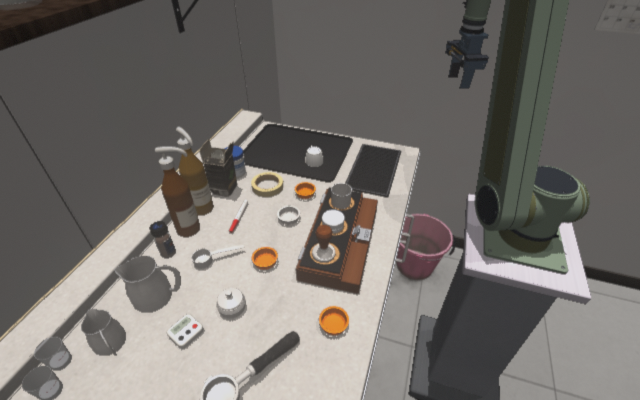

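The scene picture shows the station at about (320,235). The tamper stands in the left well (292,245), the leveller in the middle (315,222) and the dosing cup on the right (335,200). The mat is at (392,175), the white cup at (338,147) and the sugar pot at (204,265).

Things that could be taken for the basket, in scene pixels:
- pale steel dish (287,200)
- orange dishes (314,180), (249,235) and (276,310)
- yellow ring (284,162)
- portafilter (162,337)
- spoon (201,218)

I choose (287,200), which is pale, shallow and behind the station, and check it in a close crop.

```bash
cat > h.py <<'E'
import numpy as np, cv2
from workcell import *
def ray(n,u,v,ci=None):
    c=ci or camera_info(n); R=cv2.Rodrigues(c["rvec"])[0]; t=np.ravel(c["tvec"])
    x=(u-c["cx"])/c["fx"]; y=(v-c["cy"])/c["fy"]
    if n=="wrist":
        r=np.hypot(x,y); s=np.sin(r)/r if r>1e-9 else 1; d=np.array([x*s,y*s,np.cos(r)])
    else: d=np.array([x,y,1.])
    return -R.T@t, R.T@d
def pt(n,u,v,z,ci=None):
    o,d=ray(n,u,v,ci); return (o+d*(z-o[2])/d[2]).round(1)
def proj(n,p,ci=None):
    c=ci or camera_info(n); R=cv2.Rodrigues(c["rvec"])[0]; q=R@np.array(p,float)+np.ravel(c["tvec"])
    if n=="wrist":
        r=np.hypot(q[0],q[1]); k=np.arctan2(r,q[2])/max(r,1e-9); a=q[:2]*k
    else: a=q[:2]/q[2]
    return np.array([a[0]*c["fx"]+c["cx"],a[1]*c["fy"]+c["cy"]]).round(1)
E
python3 - <<'E'
from h import *
a=cv2.imread("pics/scene0.png")[130:300,240:440]; cv2.imwrite("pics/c1.png",cv2.resize(a,None,fx=3.5,fy=3.5,interpolation=cv2.INTER_CUBIC))
a=cv2.imread("pics/side0.png")[130:300,240:440]; cv2.imwrite("pics/c2.png",cv2.resize(a,None,fx=3.5,fy=3.5,interpolation=cv2.INTER_CUBIC))
for n,L in dict(scene=[(287,200,24),(338,147,52),(204,265,67),(315,222,90),(392,175,6)],side=[(289,214,24),(314,157,52),(231,302,67),(333,226,90),(375,169,6)]).items():
    for l in L: print(n,l,pt(n,*l))
E
```

```text
scene (287, 200, 24) [651.8 140.1  24. ]
scene (338, 147, 52) [ 663.8 -136.9   52. ]
scene (204, 265, 67) [639.9 470.4  67. ]
scene (315, 222, 90) [497.3 186.9  90. ]
scene (392, 175, 6) [ 464.3 -187.6    6. ]
side (289, 214, 24) [651.3 141.6  24. ]
side (314, 157, 52) [ 664.4 -120.5   52. ]
side (231, 302, 67) [646.8 483.3  67. ]
side (333, 226, 90) [496.9 210.9  90. ]
side (375, 169, 6) [ 461.5 -182.4    6. ]
```

View pics/c1.png

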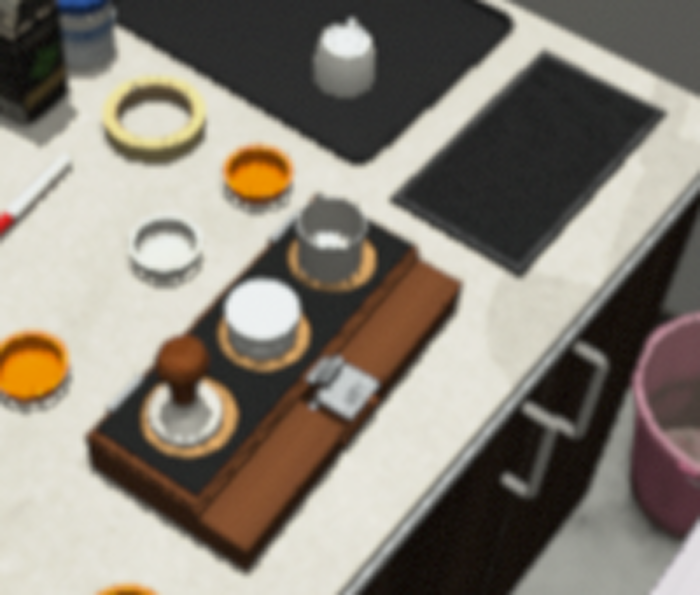

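View pics/c2.png

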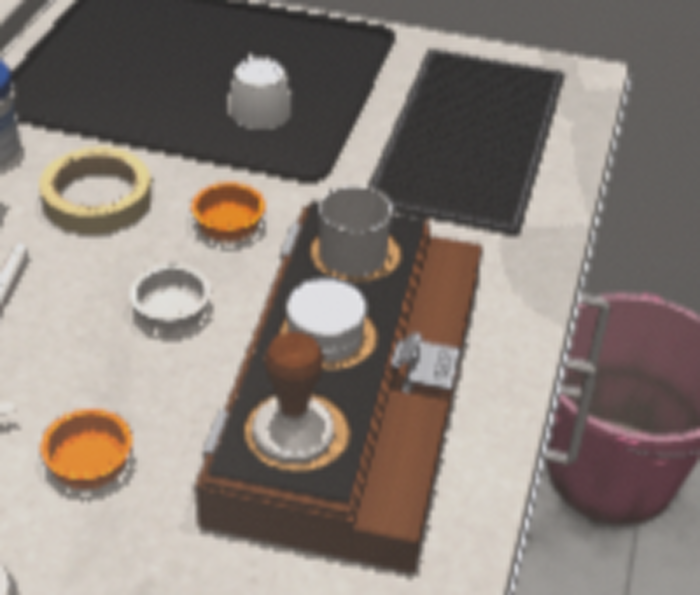

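The crops show that the pale steel dish (c1 (166,243), c2 (172,295)) is shallow with its mouth up, so it is the basket. Tools run tamper, leveller, cup from +y to −y. Next I measure.

```bash
python3 - <<'E'
from h import *
f=lambda n,x,y,z: pt(n,(x+.5)/3.5-.5+240,(y+.5)/3.5-.5+130,z)
for name,z,a,b in [("lev top",90,(262,310),(326,306)),("cup top",108,(331,222),(355,213)),("tamper base top",74,(184,411),(293,428)),("tamper head",141,(183,355),(295,352)),
 ("plate",48,(350,391),(435,365)),("ledge R front",40,(461,285),(480,243)),("ledge L front",40,(246,548),(416,545)),("lid backR",61,(312,203),(312,207)),("lid backL",61,(93,437),(205,478)),
 ("basket rim",24,(166,245),(172,295)),
 ("mat a",6,(548,54),(430,52)),("mat b",6,(664,115),(563,73)),("mat c",6,(521,272),(517,230)),("mat d",6,(393,198),(373,190))]:
    print(name,f("scene",*a,z),f("side",*b,z))
E
```

```text
lev top [506.9 177.6  90. ] [507.2 179.3  90. ]
cup top [513.7  79.9 108. ] [511.4  87.2 108. ]
tamper base top [497.4 282.5  74. ] [497.6 288.9  74. ]
tamper head [499.9 277.2 141. ] [499.7 279.9 141. ]
plate [419.9 169.7  48. ] [420.5 173.   48. ]
ledge R front [416.4  14.8  40. ] [418.1  12.2  40. ]
ledge L front [396.5 326.7  40. ] [395.2 333.1  40. ]
lid backR [564.2  39.6  61. ] [562.6  36.3  61. ]
lid backL [541.1 339.8  61. ] [544.6 340.3  61. ]
basket rim [652.7 138.8  24. ] [652.  141.5  24. ]
mat a [ 535.7 -328.5    6. ] [ 539.4 -321.2    6. ]
mat b [ 396.2 -326.9    6. ] [ 395.6 -326.7    6. ]
mat c [395.2 -58.4   6. ] [394.5 -55.9   6. ]
mat d [538.5 -55.7   6. ] [534.5 -70.2   6. ]
```

move_arm --motion '[[91,[0.31,0.93,0.155],[0,0,-0.18]],[91,[0.31,0.93,0.155],[0,0,-0.18]],[91,[0.31,0.93,0.155],[0,0,-0.18]],[91,[0.31,0.93,0.155],[0,0,-0.18]],[91,[0.31,0.93,0.155],[0,0,-0.18]],[91,[0.31,0.93,0.155],[0,0,-0.18]],[91,[0.31,0.93,0.155],[0,0,-0.18]],[91,[0.31,0.93,0.155],[0,0,-0.18]],[91,[0.31,0.93,0.155],[0,0,-0.18]],[91,[0.31,0.93,0.155],[0,0,-0.18]],[91,[0.31,0.93,0.155],[0,0,-0.18]],[91,[0.31,0.93,0.155],[0,0,-0.18]],[91,[0.31,0.93,0.155],[0,0,-0.18]],[91,[0.31,0.93,0.155],[0,0,-0.18]],[91,[0.31,0.93,0.155],[0,0,-0.18]]]'

```text
time_s: 1.4
ee_pos: [364.6, -168.6, 272.1]
ee_rot: [-180.0, 0.0, 14.8]
force: [0.2, 0.3, 0.7]
gripper_width: 91.3
gripper_force: 0.0
```

move_arm --motion '[[91,[0.31,0.93,0.155],[0,0,-0.18]],[91,[0.31,0.93,0.155],[0,0,-0.18]],[91,[0.31,0.93,0.155],[0,0,-0.18]],[91,[0.31,0.93,0.155],[0,0,-0.18]],[91,[0.31,0.93,0.155],[0,0,-0.18]],[91,[0.31,0.93,0.155],[0,0,-0.18]],[91,[0.31,0.93,0.155],[0,0,-0.18]],[91,[0.31,0.93,0.155],[0,0,-0.18]],[91,[0.31,0.93,0.155],[0,0,-0.18]],[91,[0.31,0.93,0.155],[0,0,-0.18]],[91,[0.31,0.93,0.155],[0,0,-0.18]],[91,[0.31,0.93,0.155],[0,0,-0.18]],[91,[0.31,0.93,0.155],[0,0,-0.18]],[91,[0.31,0.93,0.155],[0,0,-0.18]],[91,[0.31,0.93,0.155],[0,0,-0.18]],[91,[0,0,0],[0,0,0]],[91,[0,0,0],[0,0,0]]]'

```text
time_s: 2.82
ee_pos: [480.9, 179.6, 329.7]
ee_rot: [180.0, 0.1, 4.1]
force: [-0.4, 0.2, -1.2]
gripper_width: 90.8
gripper_force: 0.0
```

```bash
python3 - <<'E'
from h import *
s=state();print(s["ee_pos"],s["ee_rot"],s["time_s"])
import pickle
ci=camera_info("wrist"); pickle.dump(ci,open("w1.pkl","wb")); a=grab_frame("wrist"); cv2.imwrite("pics/w1.png",a)
print(ray("wrist",321,195,ci))
E
```

```text
[480.92317046 179.63309269 329.65202213] [1.79957915e+02 6.59149213e-02 4.11732219e+00] 2.8167
(array([547.40166707, 184.84644653, 500.95383525]), array([-0.24153099, -0.01767826, -0.97023206]))
```

View pics/w1.png

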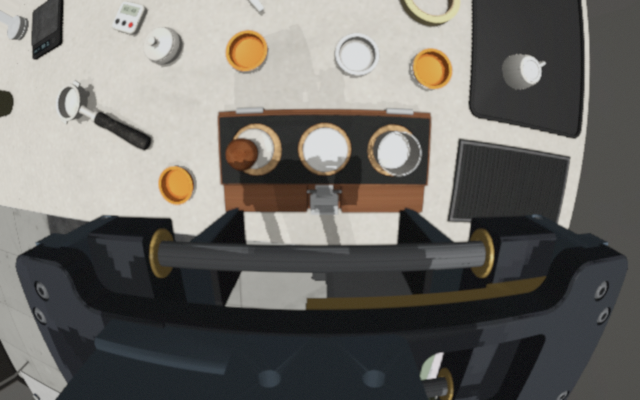

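The wrist view shows all three tools: tamper head (242,154), leveller (326,149) and cup mouth (398,152). The basket is at (356,55), the thumb plate at (324,200), and the station's front ledge corners are at (225,212) and (428,212).

```bash
python3 - <<'E'
from h import *
import pickle
ci=pickle.load(open("w1.pkl","rb"));im=cv2.imread("pics/w1.png")
for nm,u,v,z in [("lev",326,149,90),("cup",398,152,108),("tamper head",242,154,147),("tamper head",242,154,135),("basket",356,54.5,24),("FR",428.5,212,40),("FL",225.5,212,40),("plate",323.5,200,48),("well tamper",253,149,61),("well lev",325,149,61),("well cup",395,151,61),("bl",219,113,61),("br",431,113,61),("o1",431,69,24),("o2",247,50,24)]:
    print(nm,z,pt("wrist",u,v,z,ci))
b=cv2.resize(im[25:220,210:440],None,fx=3,fy=3,interpolation=cv2.INTER_CUBIC);cv2.imwrite("pics/w1c.png",b)
E
```

```text
lev 90 [508.4 175.3  90. ]
cup 108 [514.2  82.2 108. ]
tamper head 147 [502.  274.3 147. ]
tamper head 135 [500.4 277.3 135. ]
basket 24 [653.1 138.9  24. ]
FR 40 [4.169e+02 3.000e-01 4.000e+01]
FL 40 [393.4 327.7  40. ]
plate 48 [427.1 172.3  48. ]
well tamper 61 [499.1 279.8  61. ]
well lev 61 [505.5 176.   61. ]
well cup 61 [511.3  74.6  61. ]
bl 61 [549.8 333.8  61. ]
br 61 [573.   25.1  61. ]
o1 24 [646.4  17.3  24. ]
o2 24 [651.6 307.5  24. ]
```

View pics/w1c.png

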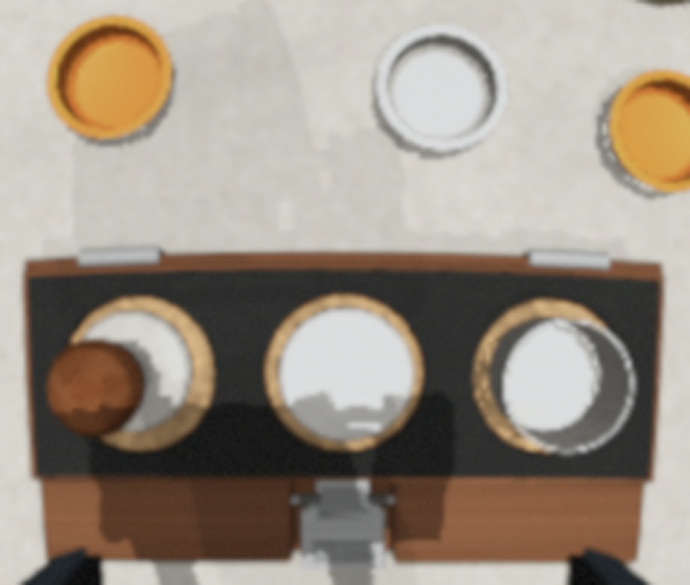

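move_arm --grip_force 25 --motion '[[91,[0.19,0.98,-0.75],[0,0,0]],[91,[0.19,0.98,-0.75],[0,0,0]],[91,[0.19,0.98,-0.75],[0,0,0]],[91,[0.19,0.98,-0.75],[0,0,0]],[91,[0,0,-1],[0,0,0]],[91,[0,0,-1],[0,0,0]],[91,[0,0,-1],[0,0,0]],[91,[0,0,-1],[0,0,0]],[91,[0,0,-1],[0,0,0]],[91,[0,0,-0.7],[0,0,0]],[91,[0,0,-0.4],[0,0,0]],[20,[0,0,0],[0,0,0]],[20,[0,0,0],[0,0,0]],[20,[0,0,0],[0,0,0]],[20,[0,0,0],[0,0,0]],[20,[0,0,0],[0,0,0]],[20,[0,0,0],[0,0,0]]]'

```text
time_s: 4.28
ee_pos: [500.4, 277.1, 103.6]
ee_rot: [-180.0, -0.1, 4.0]
force: [-0.9, 0.2, -0.2]
gripper_width: 54.1
gripper_force: 0.0
```

move_arm --motion '[[20,[0,0,0],[0,0,0]],[20,[0,0,0],[0,0,0]],[20,[0,0,0],[0,0,0]],[20,[0,0,0],[0,0,0]],[20,[0,0,0.2],[0,0,0]],[20,[0,0,0.5],[0,0,0]],[20,[0,0,0.8],[0,0,0]],[20,[0,0,1],[0,0,0]],[20,[0,0,1],[0,0,0]],[20,[0,0,1],[0,0,0]],[20,[0,0,0],[0,0,0]]]'

```text
time_s: 5.2
ee_pos: [502.0, 277.7, 219.8]
ee_rot: [-179.8, -0.4, 4.0]
force: [1.8, 0.4, -3.0]
gripper_width: 38.4
gripper_force: 25.0
```

move_arm --motion '[[20,[0,-0.4,0.2],[0,0,0]],[20,[0,-0.8,0],[0,0,0]],[20,[0,-1,0],[0,0,0]],[20,[0,-1,0],[0,0,0]],[20,[0,-1,0],[0,0,0]],[20,[0,-1,0],[0,0,0]],[20,[0,-1,0],[0,0,0]],[20,[0,-1,0],[0,0,0]],[20,[0,-1,0],[0,0,0]],[20,[0,-1,0],[0,0,0]],[20,[0,-1,0],[0,0,0]],[20,[0,-1,0],[0,0,0]],[20,[0,-1,0],[0,0,0]],[20,[0,-1,0],[0,0,0]],[20,[0,-1,0],[0,0,0]],[20,[0,-1,0],[0,0,0]],[20,[0,-1,0],[0,0,0]],[20,[0,-1,0],[0,0,0]],[20,[0,-1,-0.2],[0,0,0]],[20,[0.1,-1,-0.4],[0,0,0]]]'

```text
time_s: 6.87
ee_pos: [500.5, -204.6, 203.8]
ee_rot: [-180.0, 0.2, 4.0]
force: [0.4, 0.0, -4.4]
gripper_width: 38.7
gripper_force: 25.0
```

move_arm --motion '[[20,[0.1,-1,-0.6],[0,0,0]],[20,[0,-0.8,-0.8],[0,0,0]],[20,[0,-0.6,-1],[0,0,0]],[20,[0,-0.4,-1],[0,0,0]],[20,[0,0,-1],[0,0,0]],[20,[0,0,-0.8],[0,0,0]],[20,[0,0,-0.3],[0,0,0]],[20,[0,0,0],[0,0,0]],[20,[0,0,0],[0,0,0]]]'

```text
time_s: 7.62
ee_pos: [504.3, -273.0, 67.2]
ee_rot: [-180.0, 0.1, 4.0]
force: [-0.2, -0.4, -4.3]
gripper_width: 39.0
gripper_force: 25.0
```

move_arm --motion '[[20,[0,0,-0.25],[0,0,0]],[20,[0,0,-0.2],[0,0,0]],[20,[0,0,-0.06],[0,0,0]],[20,[0,0,0],[0,0,0]],[20,[0,0,-0.04],[0,0,0]],[20,[0,0,0],[0,0,0]]]'

```text
time_s: 8.12
ee_pos: [505.1, -273.1, 54.2]
ee_rot: [180.0, -0.0, 4.0]
force: [0.6, 0.5, -3.7]
gripper_width: 38.6
gripper_force: 25.0
```

Not resting yet; ease it down.

move_arm --motion '[[20,[0,0,-0.04],[0,0,0]],[20,[0,0,-0.04],[0,0,0]],[20,[0,0,0],[0,0,0]],[20,[0,0,0],[0,0,0]]]'

```text
time_s: 8.45
ee_pos: [505.7, -273.1, 53.2]
ee_rot: [180.0, -0.1, 4.0]
force: [0.0, 1.4, 6.5]
gripper_width: 38.7
gripper_force: 25.0
```

move_arm --motion '[[91,[0,0,0.02],[0,0,0]],[91,[0,0,0],[0,0,0]],[91,[0,0,0],[0,0,0]],[91,[0,0,0],[0,0,0]],[91,[0,0,0.3],[0,0,0]],[91,[0,0,0.7],[0,0,0]],[91,[0,0,1],[0,0,0]],[91,[0,0,1],[0,0,0]],[91,[0,0.2,1],[0,0,0]],[91,[0,0.8,1],[0,0,0]],[91,[0,1,0],[0,0,0]],[91,[0,1,0],[0,0,0]],[91,[0,1,0],[0,0,0]],[91,[0,1,0],[0,0,0]],[91,[0,1,0],[0,0,0]],[91,[0,1,0],[0,0,0]],[91,[0,1,0],[0,0,0]],[91,[0,1,0],[0,0,0]],[91,[0,1,0],[0,0,0]],[91,[0,1,0],[0,0,0]]]'

```text
time_s: 10.12
ee_pos: [504.9, 3.0, 178.0]
ee_rot: [180.0, -0.0, 4.0]
force: [0.4, 0.8, 0.5]
gripper_width: 90.9
gripper_force: 0.0
```

move_arm --grip_force 12 --motion '[[91,[0.1,1,0],[0,0,0]],[91,[0.1,1,0],[0,0,0]],[91,[0.1,0.8,0],[0,0,0]],[91,[0,0.36,0],[0,0,0]],[91,[0,0,0],[0,0,0]],[91,[0,0,0],[0,0,0]]]'

```text
time_s: 10.62
ee_pos: [512.3, 80.6, 177.6]
ee_rot: [179.9, 0.0, 4.0]
force: [0.8, 0.6, 0.3]
gripper_width: 91.2
gripper_force: 0.0
```

```bash
python3 - <<'E'
from h import *
s=state();print(s["ee_pos"],s["ee_rot"],s["time_s"])
ci=camera_info("wrist"); a=grab_frame("wrist"); cv2.imwrite("pics/w2.png",a)
b=grab_frame("scene")
cv2.imwrite("pics/m2.png",np.hstack([a[60:360,100:500], b[130:280,240:440].repeat(2,0).repeat(2,1)]))
import pickle;pickle.dump(ci,open("w2.pkl","wb"))
E
```

```text
[512.27734552  80.55364594 177.57925584] [1.79949886e+02 1.18262196e-02 4.04883750e+00] 10.6167
```

View pics/m2.png

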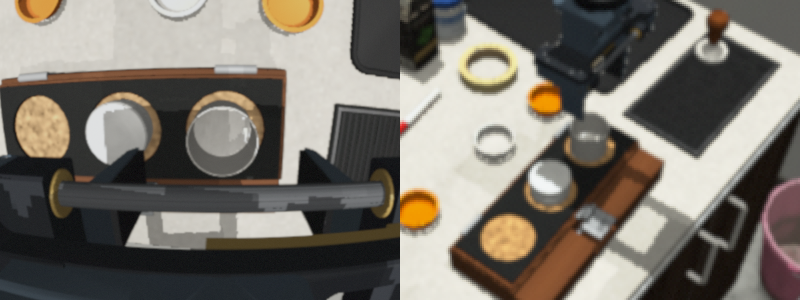

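The tamper stands upright on the mat, the tamper well is empty, the cup mouth is at w2 (322,202) and the leveller top at w2 (220,194).

```bash
python3 - <<'E'
from h import *
import pickle
ci=pickle.load(open("w2.pkl","rb"))
for a in [(322,202,108),(220,194,90),(142,191,61),(325,184,61),(262-35,193,61)]: print(a,pt("wrist",*a,ci))
print(proj("wrist",(513,81,108),ci))
E
```

```text
(322, 202, 108) [513.1  80.2 108. ]
(220, 194, 90) [508.9 171.1  90. ]
(142, 191, 61) [497.9 273.2  61. ]
(325, 184, 61) [518.2  77.5  61. ]
(227, 193, 61) [502.6 173.2  61. ]
[320.9 202.1]
```

move_arm --grip_force 12 --motion '[[91,[0.03,0,-0.8],[0,0,0]],[91,[0,0,-1],[0,0,0]],[91,[0,0,-1],[0,0,0]],[91,[0,0,-0.7],[0,0,0]],[91,[0,0,-0.3],[0,0,0]],[91,[0,0,0],[0,0,0]],[40,[0,0,0],[0,0,0]],[40,[0,0,0],[0,0,0]],[40,[0,0,0],[0,0,0]],[40,[0,0,0],[0,0,0]],[40,[0,0,0],[0,0,0]],[40,[0,0,0],[0,0,0]],[40,[0,0,0],[0,0,0]],[40,[0,0,0],[0,0,0]]]'

```text
time_s: 11.88
ee_pos: [513.5, 80.9, 83.1]
ee_rot: [180.0, -0.1, 4.0]
force: [-1.6, -1.0, 3.8]
gripper_width: 57.7
gripper_force: 12.0
```

move_arm --motion '[[40,[0,0,0.3],[0,0,0]],[40,[0,0,0.7],[0,0,0]],[40,[0,0,1],[0,0,0]],[40,[-0.1,-0.4,1],[0,0,0]],[40,[-0.2,-1,0],[0,0,0]],[40,[-0.2,-1,0],[0,0,0]],[40,[0,-1,0],[0,0,0]],[40,[0,-1,0],[0,0,0]],[40,[0,-1,0],[0,0,0]],[40,[0,-1,-0.3],[0,0,0]],[40,[0,-0.7,-0.8],[0,0,0]],[40,[0,-0.4,-1],[0,0,0]],[40,[0,0,-1],[0,0,0]],[40,[0,0,-1],[0,0,0]],[40,[0,0,-0.5],[0,0,0]],[40,[0,0,-0.2],[0,0,0]],[40,[0,0,0],[0,0,0]],[40,[0,0,0],[0,0,0]]]'

```text
time_s: 13.38
ee_pos: [501.2, -106.6, 38.0]
ee_rot: [180.0, -0.0, 4.0]
force: [-0.1, 0.3, -0.9]
gripper_width: 57.7
gripper_force: 12.0
```

move_arm --motion '[[40,[0,0,-0.1],[0,0,0]],[40,[0,0,-0.06],[0,0,0]],[40,[0,0,-0.04],[0,0,0]],[40,[0,0,-0.02],[0,0,0]],[40,[0,0,0],[0,0,0]],[40,[0,0,0],[0,0,0]]]'

```text
time_s: 13.88
ee_pos: [501.3, -106.6, 33.2]
ee_rot: [180.0, -0.1, 4.0]
force: [-1.2, 1.1, 5.0]
gripper_width: 57.6
gripper_force: 12.0
```

move_arm --motion '[[85,[0,0,0.02],[0,0,0]],[85,[0,0,0],[0,0,0]],[85,[0,0,0],[0,0,0]],[85,[0,0,0.3],[0,0,0]],[91,[0,0,0.7],[0,0,0]],[91,[0,0,1],[0,0,0]],[91,[0,0.3,1],[0,0,0]],[91,[0,0.8,1],[0,0,0]],[91,[0.1,1,0],[0,0,0]],[91,[0.1,1,0],[0,0,0]],[91,[0.08,1,0],[0,0,0]],[91,[0,1,0],[0,0,0]],[91,[0,1,0],[0,0,0]],[91,[0,1,0],[0,0,0]],[91,[0,1,0],[0,0,0]],[91,[0,1,0],[0,0,0]],[91,[0,1,0],[0,0,0]],[91,[0,0.8,0],[0,0,0]],[91,[0,0.36,-0.3],[0,0,0]],[91,[0,0,-0.7],[0,0,0]]]'

```text
time_s: 15.55
ee_pos: [509.5, 177.2, 109.1]
ee_rot: [-179.9, -0.3, 4.1]
force: [0.4, 0.4, -0.5]
gripper_width: 91.0
gripper_force: 0.0
```

move_arm --grip_force 25 --motion '[[91,[0,0,-0.7],[0,0,0]],[91,[0,0,-0.5],[0,0,0]],[91,[0,0,-0.3],[0,0,0]],[91,[0,0,0],[0,0,0]],[91,[0,0,0],[0,0,0]]]'

```text
time_s: 15.97
ee_pos: [507.7, 174.5, 69.9]
ee_rot: [180.0, 0.0, 4.0]
force: [0.2, 0.0, -0.7]
gripper_width: 90.9
gripper_force: 0.0
```

move_arm --grip_force 25 --motion '[[91,[0,0,-0.12],[0,0,0]],[40,[0,0,0],[0,0,0]],[40,[0,0,0],[0,0,0]],[40,[0,0,0],[0,0,0]],[40,[0,0,0],[0,0,0]],[40,[0,0,0],[0,0,0]],[40,[0,0,0],[0,0,0]],[40,[0,0,0],[0,0,0]],[40,[0,0,0.2],[0,0,0]],[40,[0,0,0.5],[0,0,0]],[40,[0,0,1],[0,0,0]],[40,[0,0,1],[0,0,0]],[40,[0,0,0.6],[0,0,0]],[40,[0,0,0],[0,0,0]]]'

```text
time_s: 17.13
ee_pos: [509.7, 175.4, 152.8]
ee_rot: [-179.9, -0.4, 4.0]
force: [1.0, 0.0, -2.9]
gripper_width: 59.4
gripper_force: 25.0
```

move_arm --motion '[[40,[-0.1,-0.4,0],[0,0,0]],[40,[-0.2,-0.8,0],[0,0,0]],[40,[-0.3,-1,0],[0,0,0]],[40,[-0.3,-1,0],[0,0,0]],[40,[-0.3,-1,0],[0,0,0]],[40,[-0.3,-1,0],[0,0,0]],[40,[-0.3,-1,0],[0,0,0]],[40,[-0.3,-1,0],[0,0,0]],[40,[-0.3,-1,0],[0,0,0]],[40,[-0.3,-1,0],[0,0,0]],[40,[-0.3,-1,0],[0,0,0]],[40,[-0.3,-1,0],[0,0,0]],[40,[0,-1,-0.3],[0,0,0]],[40,[0,-1,-0.6],[0,0,0]],[40,[0,-0.9,-1],[0,0,0]],[40,[0,-0.5,-1],[0,0,0]],[40,[0,0,-1],[0,0,0]],[40,[0,0,-0.8],[0,0,0]],[40,[0,0,-0.4],[0,0,0]],[40,[0,0,0],[0,0,0]]]'

```text
time_s: 18.8
ee_pos: [421.4, -189.2, 18.6]
ee_rot: [-179.8, 0.5, 4.0]
force: [-0.0, 0.0, -2.8]
gripper_width: 59.3
gripper_force: 25.0
```

move_arm --motion '[[40,[0,0,-0.06],[0,0,0]],[40,[0,0,0],[0,0,0]],[40,[0,0,0],[0,0,0]]]'

```text
time_s: 19.05
ee_pos: [425.2, -190.2, 20.9]
ee_rot: [180.0, -0.0, 4.0]
force: [-0.0, 0.7, -2.9]
gripper_width: 59.7
gripper_force: 25.0
```

move_arm --motion '[[40,[0,0,-0.1],[0,0,0]],[40,[0,0,-0.05],[0,0,0]],[40,[0,0,-0.04],[0,0,0]],[40,[0,0,0],[0,0,0]],[40,[0,0,0],[0,0,0]]]'

```text
time_s: 19.47
ee_pos: [425.7, -190.2, 17.0]
ee_rot: [180.0, -0.1, 4.0]
force: [-0.7, 0.7, 7.8]
gripper_width: 59.5
gripper_force: 25.0
```

move_arm --grip_force 10 --motion '[[85,[0,0,0.04],[0,0,0]],[85,[0,0,0],[0,0,0]],[85,[0,0,0],[0,0,0]],[85,[0,0,0.4],[0,0,0]],[85,[0,0,0.8],[0,0,0]],[85,[0,0,1],[0,0,0]],[50,[0,0,1],[0,0,0]],[0,[0,0.6,0.5],[0,0,0]],[0,[0,1,0],[0,0,0]],[0,[0,1,0],[0,0,0]],[0,[0,1,0],[0,0,0]],[0,[0,1,0],[0,0,0]],[0,[0,1,0],[0,0,0]],[0,[0,1,0],[0,0,0]],[0,[-0.1,1,0],[0,0,0]],[0,[-0.1,1,0],[0,0,0]],[0,[-0.1,1,0],[0,0,0]],[0,[-0.1,1,0],[0,0,0]],[0,[-0.1,1,0],[0,0,0]],[0,[0,1,0],[0,0,0]]]'

```text
time_s: 21.13
ee_pos: [411.9, 126.1, 109.1]
ee_rot: [180.0, 0.0, 4.0]
force: [1.2, 0.6, 0.7]
gripper_width: 0.2
gripper_force: 0.0
```

move_arm --motion '[[0,[0,1,0],[0,0,0]],[0,[0,0.8,0],[0,0,0]],[0,[0,0,0],[0,0,0]],[0,[0,0,0],[0,0,0]],[0,[0,0,0],[0,0,0]]]'

```text
time_s: 21.55
ee_pos: [412.4, 169.4, 109.0]
ee_rot: [180.0, 0.0, 4.0]
force: [0.4, 0.2, -0.7]
gripper_width: 0.7
gripper_force: 0.0
```

```bash
python3 - <<'E'
from h import *
s=state();print(s["ee_pos"],s["ee_rot"],s["time_s"])
a=grab_frame("scene"); cv2.imwrite("pics/s3.png",a)
cv2.imwrite("pics/s3c.png",cv2.resize(a[130:280,240:440],None,fx=4,fy=4,interpolation=cv2.INTER_CUBIC))
E
```

```text
[412.37424663 169.36529225 109.01703551] [1.79957071e+02 3.95813307e-02 4.01831609e+00] 21.55
```

View pics/s3c.png

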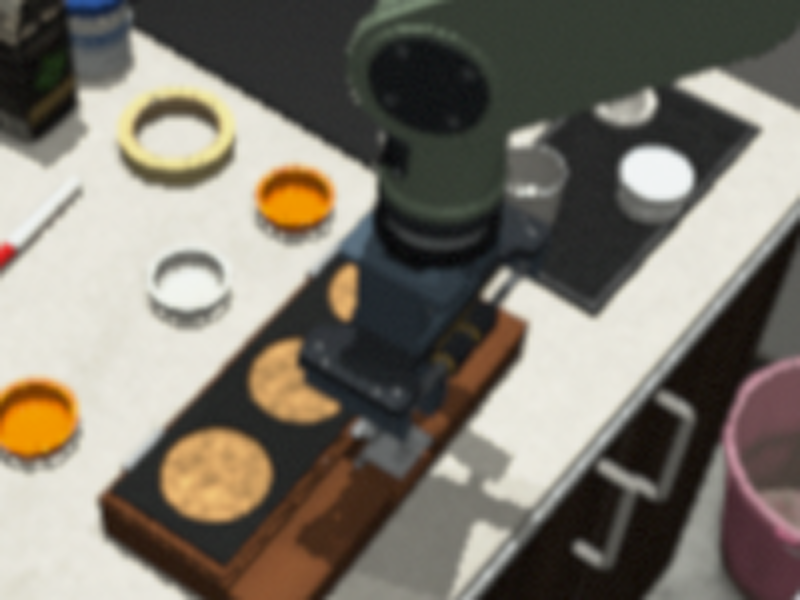

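All the wells are empty and the tools stand on the mat: leveller at (655,180), cup at (535,175), and the arm partly hides the tamper. Now I press the plate.

move_arm --motion '[[0,[0,0.06,-1],[0,0,0]],[0,[0,0,-0.8],[0,0,0]],[0,[0,0,-0.5],[0,0,0]],[0,[0,0,-0.15],[0,0,0]],[0,[0,0,-0.1],[0,0,0]],[0,[0,0,-0.1],[0,0,0]],[0,[0,0,-0.06],[0,0,0]],[0,[0,0,0],[0,0,0]],[0,[0,0,0],[0,0,0]],[0,[0,0,0],[0,0,0]]]'

```text
time_s: 22.43
ee_pos: [409.3, 169.7, 43.7]
ee_rot: [179.9, 0.4, 3.9]
force: [-12.8, -3.5, 26.0]
gripper_width: 0.3
gripper_force: 14.2
```

```bash
python3 - <<'E'
from h import *
a=grab_frame("wrist"); cv2.imwrite("pics/w4.png",a); b=grab_frame("side")
cv2.imwrite("pics/m4.png",np.hstack([a[0:260,160:520],cv2.resize(b[130:300,240:440],(306,260))]))
E
```

```text
(no output)
```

View pics/m4.png

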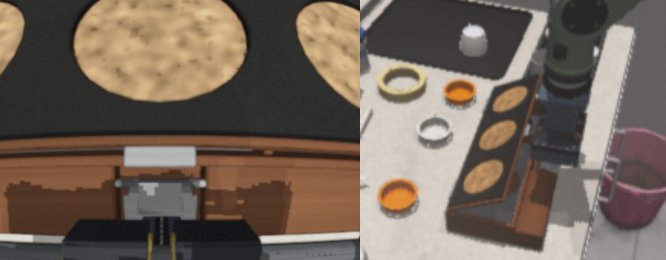

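The lid is springing open (the side view shows it tilted). Let go, rise, and cross over the lid to the basket.

move_arm --motion '[[0,[0,0,0.2],[0,0,0]],[0,[0,0,0.5],[0,0,0]],[0,[0,0,0.8],[0,0,0]],[0,[0,0,1],[0,0,0]],[0,[0,0,1],[0,0,0]],[0,[0,0,1],[0,0,0]],[0,[0,0,1],[0,0,0]],[0,[0,0,1],[0,0,0]],[0,[0,0,0.8],[0,0,0]],[91,[0.5,0,0.2],[0,0,0]],[91,[1,-0.12,0],[0,0,0]],[91,[1,-0.12,0],[0,0,0]],[91,[1,-0.12,0],[0,0,0]],[91,[1,-0.12,0],[0,0,0]],[91,[1,-0.12,0],[0,0,0]],[91,[1,-0.12,0],[0,0,0]],[91,[1,-0.12,0],[0,0,0]],[91,[1,-0.12,0],[0,0,0]],[91,[1,-0.12,0],[0,0,0]],[91,[0.1,-0.12,0],[0,0,0]]]'

```text
time_s: 24.2
ee_pos: [656.5, 139.9, 228.6]
ee_rot: [180.0, -0.2, 3.9]
force: [-0.0, -0.6, -0.7]
gripper_width: 70.9
gripper_force: 0.0
```

move_arm --motion '[[91,[0,0,0],[0,0,0]],[91,[0,0,0],[0,0,0]],[91,[0,0,0],[0,0,0]]]'

```text
time_s: 24.45
ee_pos: [651.8, 141.2, 229.5]
ee_rot: [-180.0, 0.0, 4.0]
force: [0.3, 0.5, -0.9]
gripper_width: 89.6
gripper_force: 0.0
```

```bash
python3 - <<'E'
from h import *
import pickle
s=state();print(s["ee_pos"],s["ee_rot"],s["time_s"])
ci=camera_info("wrist"); a=grab_frame("wrist"); cv2.imwrite("pics/w5.png",a); pickle.dump(ci,open("w5.pkl","wb"))
b=grab_frame("side"); cv2.imwrite("pics/s5.png",b)
cv2.imwrite("pics/m5.png",np.vstack([a[:340],np.hstack([cv2.resize(b[130:280,240:440],(320,240)),cv2.resize(grab_frame("scene")[130:280,240:440],(320,240))])]))
print(proj("wrist",(653,139.5,24),ci))
E
```

```text
[651.77653611 141.18985055 229.4880955 ] [-1.79995002e+02  1.31784537e-02  3.98207081e+00] 24.45
[322.8 172.8]
```

View pics/m5.png

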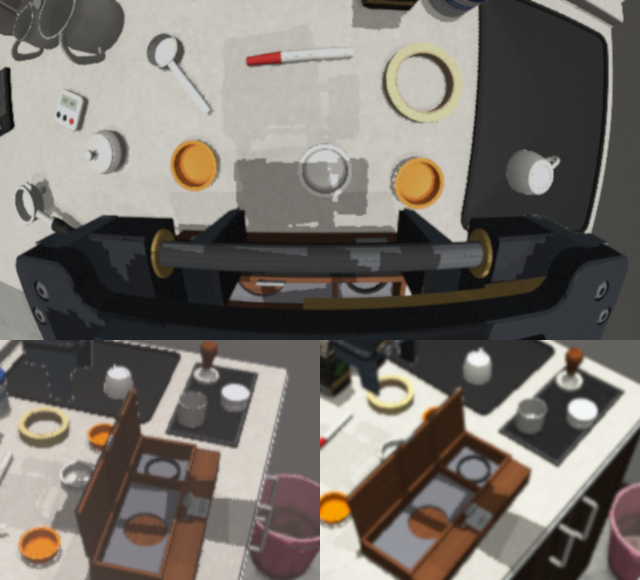

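The lid stands upright and open. The basket is at wrist (326,170) and the nest hole is the round hole in the left compartment: side ≈(331,248), scene ≈(312,238). The ring in the right compartment isn't it. All three tools stand upright on the mat.

```bash
python3 - <<'E'
from h import *
import pickle
ci=pickle.load(open("w5.pkl","rb"))
print(pt("wrist",325.5,169,24,ci), pt("side",330.6,247.5,14),pt("scene",312.5,238,14))
for th in (3.6,4.0):
  t=np.radians(th);c,s=np.cos(t),np.sin(t);o=np.array([506,177])-11*np.array([c,s])
  print(o,"nest",o+[8*c-42*s,8*s+42*c])
E
```

```text
[657.9 136.6  24. ] [499.4 218.6  14. ] [500.8 193.1  14. ]
[495.02170599 176.30930429] nest [500.36871799 218.72875104]
[495.02679545 176.23267879] nest [500.07753595 218.68842069]
```

move_arm --grip_force 8 --motion '[[91,[0.12,-0.1,-0.5],[0,0,0]],[91,[0,0,-1],[0,0,0]],[91,[0,0,-1],[0,0,0]],[91,[0,0,-1],[0,0,0]],[91,[0,0,-1],[0,0,0]],[91,[0,0,-1],[0,0,0]],[91,[0,0,-1],[0,0,0]],[91,[0,0,-1],[0,0,0]],[91,[0,0,-0.7],[0,0,0]],[91,[0,0,-0.4],[0,0,0]],[91,[0,0,0],[0,0,0]],[91,[0,0,0],[0,0,0]]]'

```text
time_s: 25.6
ee_pos: [655.7, 138.9, 13.8]
ee_rot: [180.0, 0.0, 4.0]
force: [0.7, 0.8, 0.6]
gripper_width: 90.7
gripper_force: 0.0
```

```bash
python3 - <<'E'
from h import *
ci=camera_info("wrist"); a=grab_frame("wrist"); cv2.imwrite("pics/w6.png",a)
print(proj("scene",(500,218.7,14)),proj("wrist",(655,138.5,24),ci))
p=state()["ee_pos"]; print(p,proj("wrist",p,ci))
hsv=cv2.cvtColor(a,cv2.COLOR_BGR2HSV)
cv2.imwrite("pics/w6c.png",a[60:330,160:480])
E
```

```text
[307.  243.7] [322.3 241.9]
[656.43387015 139.06460885  14.88062625] [321.5 233.6]
```

View pics/w6c.png

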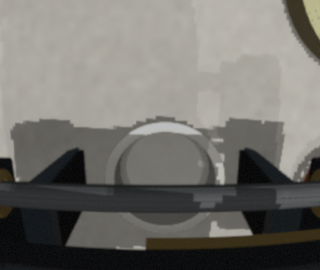

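move_arm --grip_force 8 --motion '[[91,[0.1,0,-0.25],[0,0,0]],[91,[0,0,-0.13],[0,0,0]],[91,[0,0,0],[0,0,0]],[50,[0,0,0],[0,0,0]],[50,[0,0,0],[0,0,0]],[50,[0,0,0],[0,0,0]],[50,[0,0,0],[0,0,0]],[50,[0,0,0],[0,0,0]],[50,[0,0,0],[0,0,0]]]'

```text
time_s: 26.4
ee_pos: [658.3, 138.9, 4.7]
ee_rot: [180.0, -0.0, 4.0]
force: [-1.1, -1.0, 2.2]
gripper_width: 65.3
gripper_force: 8.0
```

move_arm --motion '[[50,[0,0,0.2],[0,0,0]],[50,[0,0,0.5],[0,0,0]],[50,[0,0,0.8],[0,0,0]],[50,[0,0,1],[0,0,0]],[50,[0,0,1],[0,0,0]],[50,[0,0,1],[0,0,0]],[50,[0,0,1],[0,0,0]],[50,[0,0,1],[0,0,0]],[50,[0,0,1],[0,0,0]],[50,[0,0,0.8],[0,0,0]],[50,[0,0,0.5],[0,0,0]],[50,[0,0,0],[0,0,0]],[50,[0,0,0],[0,0,0]]]'

```text
time_s: 27.48
ee_pos: [658.3, 139.0, 225.8]
ee_rot: [-180.0, -0.1, 4.0]
force: [-0.3, 0.6, -1.5]
gripper_width: 65.3
gripper_force: 8.0
```

```bash
python3 - <<'E'
from h import *
s=state();print(s["ee_pos"],s["ee_rot"])
a=grab_frame("wrist"); b=grab_frame("scene");c=grab_frame("side")
cv2.imwrite("pics/w7.png",a)
print(proj("scene",s["ee_pos"]),proj("side",s["ee_pos"]))
u,v=proj("scene",s["ee_pos"]).astype(int);u2,v2=proj("side",s["ee_pos"]).astype(int)
f=lambda im,u,v:cv2.resize(im[max(v-50,0):v+50,u-50:u+50],(300,300),interpolation=cv2.INTER_CUBIC)
cv2.imwrite("pics/m7.png",np.hstack([cv2.resize(a[130:330,220:420],(200,300)) if 0 else a[100:400,240:400],f(b,u,v),f(c,u2,v2)]))
E
```

```text
[658.30792036 138.96666026 225.75964703] [-1.79990525e+02 -1.20988902e-01  4.00173981e+00]
[282.  151.8] [282.7 156. ]
```

View pics/m7.png

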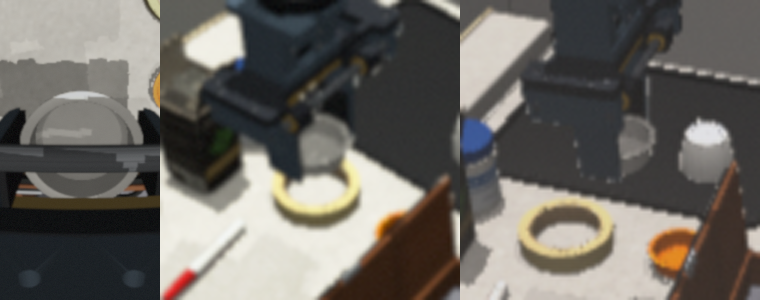

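The basket is held level at its flange. In the wrist view its rim spans x≈261–383, y≈191–303, so its centre is at about (322,246).

```bash
python3 - <<'E'
from h import *
ci=camera_info("wrist"); p=state()["ee_pos"]
for v in (191,246,303): print(v,pt("wrist",322,v,245,ci)-p)
print(proj("wrist",p+[0,0,19],ci), [proj("wrist",p+np.array([d,0,19]),ci)[1] for d in (-34,34)])
E
```

```text
191 [31.40886466  2.11291165 21.9375452 ]
246 [1.90886466e+00 1.29116493e-02 2.19375452e+01]
303 [-33.99113534  -2.58708835  21.9375452 ]
[321.7 247.1] [np.float64(300.0), np.float64(184.9)]
```

move_arm --motion '[[50,[-0.4,0.2,0],[0,0,0]],[50,[-0.8,0.4,0],[0,0,0]],[50,[-0.9,0.45,0],[0,0,0]],[50,[-0.9,0.45,0],[0,0,0]],[50,[-0.9,0.45,0],[0,0,0]],[50,[-0.9,0.45,0],[0,0,0]],[50,[-0.8,0.4,0],[0,0,0]],[50,[-0.5,0.3,0],[0,0,0]],[50,[-0.22,0.1,0],[0,0,0]],[50,[0,0,0],[0,0,0]],[50,[0,0,0],[0,0,0]]]'

```text
time_s: 28.55
ee_pos: [500.7, 218.9, 224.4]
ee_rot: [180.0, -0.0, 4.0]
force: [0.1, -0.1, -0.7]
gripper_width: 64.9
gripper_force: 8.0
```

```bash
python3 - <<'E'
from h import *
import pickle
s=state();print(s["ee_pos"],s["ee_rot"])
ci=camera_info("wrist");pickle.dump(ci,open("w8.pkl","wb")); a=grab_frame("wrist"); cv2.imwrite("pics/w8.png",a)
b=grab_frame("scene");c=grab_frame("side");cv2.imwrite("pics/s8.png",b);cv2.imwrite("pics/d8.png",c)
print(proj("wrist",(500,218.7,14),ci),proj("side",(500,218.7,14)))
cv2.imwrite("pics/m8.png",np.vstack([a[130:330,120:520],np.hstack([cv2.resize(b[190:290,260:360],(200,200)),cv2.resize(c[200:300,280:380],(200,200))])]))
E
```

```text
[500.66541804 218.89319169 224.40402992] [ 1.79974914e+02 -3.85818495e-02  4.02088800e+00]
[321.4 173.6] [330.4 247.5]
```

View pics/m8.png

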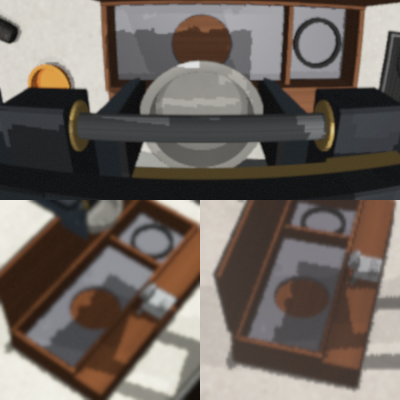

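Scene (307.5,244) and side (331,249) both agree with the predicted nest, so I descend.

move_arm --motion '[[50,[0,0,-0.5],[0,0,0]],[50,[0,0,-1],[0,0,0]],[50,[0,0,-1],[0,0,0]],[50,[0,0,-1],[0,0,0]],[50,[0,0,-1],[0,0,0]],[50,[0,0,-1],[0,0,0]],[50,[0,0,-1],[0,0,0]],[50,[0,0,-0.8],[0,0,0]],[50,[0,0,-0.5],[0,0,0]],[50,[0,0,-0.2],[0,0,0]],[50,[0,0,-0.2],[0,0,0]],[50,[0,0,-0.1],[0,0,0]],[50,[0,0,0],[0,0,0]],[50,[0,0,0],[0,0,0]],[50,[0,0,0],[0,0,0]]]'

```text
time_s: 29.95
ee_pos: [500.8, 219.2, 17.8]
ee_rot: [-180.0, -0.1, 4.0]
force: [1.2, 0.2, -1.4]
gripper_width: 65.3
gripper_force: 8.0
```

move_arm --motion '[[50,[0,0,-0.05],[0,0,0]],[50,[0,0,-0.04],[0,0,0]],[50,[0,0,0],[0,0,0]],[50,[0,0,0],[0,0,0]]]'

```text
time_s: 30.28
ee_pos: [500.2, 218.9, 14.8]
ee_rot: [180.0, -0.0, 4.0]
force: [0.3, 0.4, -0.0]
gripper_width: 64.9
gripper_force: 8.0
```

move_arm --motion '[[75,[0,0,0],[0,0,0]],[78,[0,0,0],[0,0,0]],[80,[0,0,0],[0,0,0]],[80,[0,0,0.2],[0,0,0]],[80,[0,0,0.6],[0,0,0]],[80,[0,0,1],[0,0,0]],[80,[0,0,1],[0,0,0]],[80,[0,0,1],[0,0,0]],[80,[0,0,1],[0,0,0]],[80,[0,0,1],[0,0,0]],[80,[0,0,1],[0,0,0]],[80,[0,0,1],[0,0,0]],[80,[0,0,0.4],[0,0,0]],[80,[0,0,0],[0,0,0]],[80,[0,0,0],[0,0,0]]]'

```text
time_s: 31.53
ee_pos: [499.9, 218.8, 219.3]
ee_rot: [180.0, 0.0, 4.0]
force: [0.7, -0.6, -0.2]
gripper_width: 80.1
gripper_force: 0.0
```

```bash
python3 - <<'E'
from h import *
s=state();print(s["ee_pos"],s["ee_rot"])
ci=camera_info("wrist"); a=grab_frame("wrist"); cv2.imwrite("pics/w9.png",a)
b=grab_frame("scene");c=grab_frame("side")
print(proj("scene",(500,218.7,30)),proj("side",(500,218.7,30)))
r=lambda im:cv2.resize(im,(300,300),interpolation=cv2.INTER_CUBIC)
cv2.imwrite("pics/m9.png",np.vstack([cv2.resize(a[100:250,170:470],(600,300)),np.hstack([r(b[190:290,260:360]),r(c[200:300,280:380])])]))
E
```

```text
[499.858269   218.79977463 219.30544025] [1.79988926e+02 1.97097398e-02 4.00103961e+00]
[307.  240.6] [330.5 243.5]
```

View pics/m9.png

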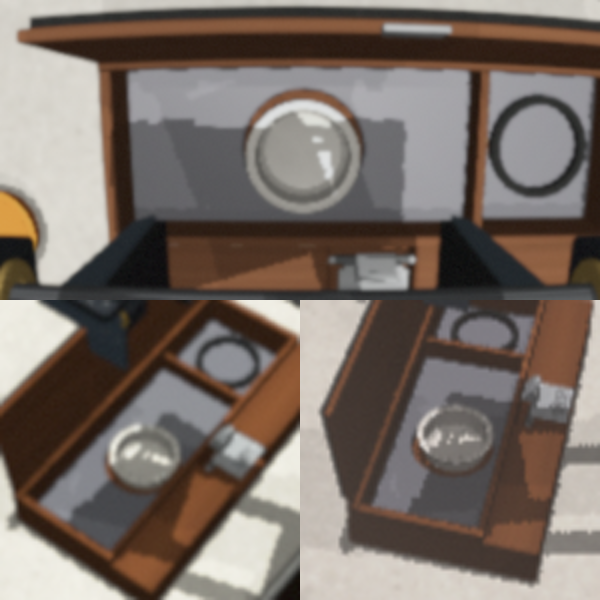

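The basket sits concentric in its nest. In the scene its rim is at (308,242) against a predicted (307,241), and the round hole shows around it. Next I go behind the lid with the fingers closed, at station y +50, and check the position before pushing.

move_arm --grip_force 10 --motion '[[0,[0.5,0.07,0],[0,0,0]],[0,[1,0.13,0],[0,0,0]],[0,[1,0.13,0],[0,0,0]],[0,[1,0.13,0],[0,0,0]],[0,[0.8,0.11,0],[0,0,0]],[0,[0.36,0.06,0],[0,0,0]],[0,[0,0,0],[0,0,0]],[0,[0,0,-0.7],[0,0,0]],[0,[0,0,-1],[0,0,0]],[0,[0,0,-0.9],[0,0,0]],[0,[0,0,-0.5],[0,0,0]],[0,[0,0,0],[0,0,0]],[0,[0,0,0],[0,0,0]]]'

```text
time_s: 32.77
ee_pos: [615.3, 234.5, 141.7]
ee_rot: [180.0, 0.1, 4.0]
force: [0.5, -0.3, 0.2]
gripper_width: 0.5
gripper_force: 0.0
```

move_arm --motion '[[0,[-0.44,-0.03,0],[0,0,0]],[0,[-0.44,-0.03,0],[0,0,0]],[0,[-0.24,-0.016,0.04],[0,0,0]],[0,[-0.24,-0.016,0.04],[0,0,0]],[0,[-0.34,-0.022,0],[0,0,0]],[0,[-0.34,-0.022,0],[0,0,0]],[0,[-0.34,-0.022,-0.02],[0,0,0]],[0,[-0.36,-0.024,-0.08],[0,0,0]],[0,[-0.36,-0.024,-0.12],[0,0,0]],[0,[-0.36,-0.024,-0.14],[0,0,0]],[0,[0,0,0],[0,0,0]]]'

```text
time_s: 33.68
ee_pos: [526.9, 228.5, 134.2]
ee_rot: [180.0, 0.3, 4.0]
force: [1.0, -0.0, 0.4]
gripper_width: 0.5
gripper_force: 0.5
```

```bash
python3 - <<'E'
from h import *
s=state();print(s["ee_pos"])
a=grab_frame("wrist"); c=grab_frame("side")
cv2.imwrite("pics/m10.png",np.vstack([cv2.resize(a[130:330,170:470],(450,300)),cv2.resize(c[160:310,240:420],(450,375))]))
E
```

```text
[526.92010307 228.49739166 134.15269543]
```

View pics/m10.png

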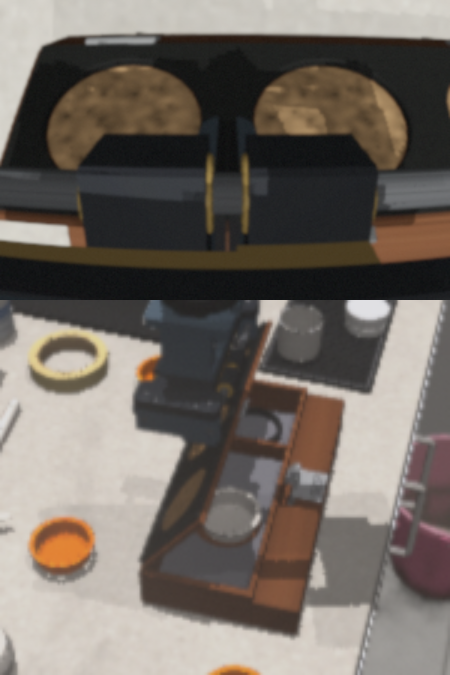

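The lid is following the fingers down, which sit between two wells. That was my 15th picture, one over the limit of 14, so I view no more and rely on numbers from here. Continuing the swing.

move_arm --motion '[[0,[-0.31,-0.02,-0.2],[0,0,0]],[0,[-0.31,-0.02,-0.22],[0,0,0]],[0,[-0.31,-0.02,-0.22],[0,0,0]],[0,[-0.23,-0.016,-0.3],[0,0,0]],[0,[-0.23,-0.016,-0.3],[0,0,0]],[0,[-0.23,-0.016,-0.3],[0,0,0]],[0,[-0.15,-0.01,-0.34],[0,0,0]],[0,[-0.15,-0.01,-0.34],[0,0,0]],[0,[-0.08,-0.005,-0.2],[0,0,0]],[0,[-0.04,0,-0.17],[0,0,0]],[0,[0,0,0],[0,0,0]],[0,[0,0,0],[0,0,0]]]'

```text
time_s: 34.78
ee_pos: [478.5, 225.3, 70.0]
ee_rot: [180.0, 0.1, 4.0]
force: [-1.3, -0.4, 1.1]
gripper_width: 0.5
gripper_force: 0.6
```

move_arm --motion '[[0,[-0.03,0,-0.12],[0,0,0]],[0,[-0.03,0,-0.12],[0,0,0]],[0,[0,0,-0.08],[0,0,0]],[0,[0,0,-0.06],[0,0,0]],[0,[0,0,0],[0,0,0]],[0,[0,0,0],[0,0,0]]]'

```text
time_s: 35.28
ee_pos: [477.6, 225.5, 61.2]
ee_rot: [180.0, 0.0, 4.0]
force: [-1.0, -1.7, 5.3]
gripper_width: 0.2
gripper_force: 2.1
```

move_arm --motion '[[0,[0,0,-0.04],[0,0,0]],[0,[0,0,0],[0,0,0]],[0,[0,0,-0.03],[0,0,0]],[0,[0,0,0],[0,0,0]],[0,[0,0,0],[0,0,0]]]'

```text
time_s: 35.7
ee_pos: [477.6, 225.6, 60.7]
ee_rot: [-180.0, -0.0, 4.0]
force: [-4.5, -2.4, 14.4]
gripper_width: 0.6
gripper_force: 6.9
```

move_arm --motion '[[0,[0,0,0.1],[0,0,0]],[0,[0,0,0.2],[0,0,0]],[0,[0,0,0.4],[0,0,0]],[0,[0,0,0.8],[0,0,0]],[0,[0,0,1],[0,0,0]],[0,[0,-0.5,1],[0,0,0]],[0,[0,-1,1],[0,0,0]],[0,[0,-1,0.5],[0,0,0]],[0,[0,-1,0],[0,0,0]],[0,[0,-1,0],[0,0,0]],[0,[0,-1,0],[0,0,0]],[0,[0,-1,0],[0,0,0]],[0,[0,-1,0],[0,0,0]],[0,[0,-1,0],[0,0,0]],[60,[0,-1,0],[0,0,0]],[75,[0,-1,0],[0,0,0]],[75,[0,-1,0],[0,0,0]],[75,[0,-0.5,0],[0,0,0]],[75,[0,0,0],[0,0,0]],[75,[0,0,0],[0,0,0]]]'

```text
time_s: 37.37
ee_pos: [477.7, -74.6, 184.4]
ee_rot: [-180.0, -0.0, 3.9]
force: [0.1, 0.8, -0.2]
gripper_width: 37.3
gripper_force: 0.0
```

```bash
cat > wells.py <<'E'
from h import *
def blobs(n,m,mn=80):
    k=cv2.findContours(m,cv2.RETR_EXTERNAL,cv2.CHAIN_APPROX_NONE)[0]
    for c in sorted(k,key=cv2.contourArea)[::-1][:6]:
        if cv2.contourArea(c)<mn: continue
        (u,v),ax,an=cv2.fitEllipse(c); yield u,v,ax
E
python3 - <<'E'
from wells import *
s=state();print(s["ee_pos"],s["time_s"],s["force"])
O=np.array([495,176.3]);t=np.radians(3.8);R=np.array([[np.cos(t),-np.sin(t)],[np.sin(t),np.cos(t)]])
for n in("scene","side"):
    b=grab_frame(n); cv2.imwrite(f"pics/{n}11.png",b)
    h=cv2.cvtColor(b,cv2.COLOR_BGR2HSV); m=cv2.inRange(h,(8,50,120),(25,150,255))
    q=np.zeros_like(m); q[150:310,220:440]=m[150:310,220:440]
    for u,v,ax in blobs(n,q): print(n,round(u,1),round(v,1),np.round(ax,1),pt(n,u,v,58))
    print([proj(n,[*(O+R@[11,y]),58]) for y in(-100,0,100)])
E
```

```text
[477.7231723  -74.58648806 184.42157521] 37.3667 [ 0.07715071  0.75815111 -0.16017708]
scene 293.5 248.3 [22.4 27.4] [499.5 276.   58. ]
scene 314.9 224.8 [20.  25.9] [506.1 176.3  58. ]
scene 334.2 203.2 [18.3 24.2] [513.5  76.3  58. ]
[array([334.3, 203.6]), array([314.8, 225. ]), array([293.3, 248.5])]
side 354.5 263.1 [16.4 49. ] [418.4 285.6  58. ]
side 324.3 252.7 [21.5 29.1] [498.8 277.5  58. ]
side 266.6 181.6 [19.2 31.4] [756.8  60.7  58. ]
side 333.2 225.2 [18.3 26.9] [505.8 177.4  58. ]
side 341.0 201.7 [15.3 24.7] [512.2  78.   58. ]
side 364.1 221.0 [12.6 16. ] [429.8 134.6  58. ]
[array([340.9, 201.5]), array([333.1, 225.1]), array([324.1, 252.5])]
```

The lid is shut and latched: all three empty wells project within 0.4 px of where they should. Now the tools go back, leveller first.

move_arm --grip_force 25 --motion '[[91,[-0.4,-0.9,0],[0,0,0]],[91,[-0.4,-1,0],[0,0,0]],[91,[-0.4,-1,0],[0,0,0]],[91,[-0.4,-0.9,0],[0,0,0]],[91,[-0.3,-0.6,-0.4],[0,0,0]],[91,[-0.18,-0.22,-0.8],[0,0,0]],[91,[0,0,-1],[0,0,0]],[91,[0,0,-1],[0,0,0]],[91,[0,0,-1],[0,0,0]],[91,[0,0,-1],[0,0,0]],[91,[0,0,-0.8],[0,0,0]],[91,[0,0,-0.5],[0,0,0]],[91,[0,0,-0.14],[0,0,0]],[91,[0,0,0],[0,0,0]],[91,[0,0,0],[0,0,0]]]'

```text
time_s: 38.72
ee_pos: [426.4, -189.6, 18.8]
ee_rot: [180.0, -0.0, 4.1]
force: [-0.1, 0.1, -0.7]
gripper_width: 90.8
gripper_force: 0.0
```

move_arm --grip_force 25 --motion '[[91,[0,0,-0.06],[0,0,0]],[40,[0,0,0],[0,0,0]],[40,[0,0,0],[0,0,0]],[40,[0,0,0],[0,0,0]],[40,[0,0,0],[0,0,0]],[40,[0,0,0],[0,0,0]],[40,[0,0,0],[0,0,0]],[40,[0,0,0],[0,0,0]],[40,[0,0,0],[0,0,0]]]'

```text
time_s: 39.47
ee_pos: [425.8, -190.0, 16.9]
ee_rot: [180.0, -0.0, 4.0]
force: [-0.8, 0.5, 2.9]
gripper_width: 59.4
gripper_force: 25.0
```

move_arm --motion '[[40,[0,0,0.2],[0,0,0]],[40,[0,0,0.5],[0,0,0]],[40,[0,0,1],[0,0,0]],[40,[0,0,1],[0,0,0]],[40,[0,0,1],[0,0,0]],[40,[0,0.3,1],[0,0,0]],[40,[0.2,0.8,0.5],[0,0,0]],[40,[0.3,1,0],[0,0,0]],[40,[0.3,1,0],[0,0,0]],[40,[0.3,1,0],[0,0,0]],[40,[0.3,1,0],[0,0,0]],[40,[0.3,1,0],[0,0,0]],[40,[0.3,1,0],[0,0,0]],[40,[0.3,1,0],[0,0,0]],[40,[0.3,1,0],[0,0,0]],[40,[0.3,1,0],[0,0,0]],[40,[0.3,1,0],[0,0,0]],[40,[0,1,0],[0,0,0]],[40,[0,1,0],[0,0,0]],[40,[0,1,0],[0,0,0]]]'

```text
time_s: 41.13
ee_pos: [504.9, 163.7, 146.2]
ee_rot: [180.0, 0.1, 4.0]
force: [-0.4, -0.5, -2.6]
gripper_width: 59.3
gripper_force: 25.0
```

move_arm --motion '[[40,[0,0.4,0],[0,0,0]],[40,[0,0.1,0],[0,0,0]],[40,[0,0,0],[0,0,0]],[40,[0,0,0],[0,0,0]]]'

```text
time_s: 41.47
ee_pos: [505.4, 174.1, 146.5]
ee_rot: [179.9, 0.1, 4.0]
force: [-0.2, -0.7, -3.4]
gripper_width: 59.5
gripper_force: 25.0
```

move_arm --motion '[[40,[0.06,0.1,-0.4],[0,0,0]],[40,[0,0,-0.9],[0,0,0]],[40,[0,0,-0.9],[0,0,0]],[40,[0,0,-0.5],[0,0,0]],[40,[0,0,-0.3],[0,0,0]],[40,[0,0,-0.1],[0,0,0]],[40,[0,0,0],[0,0,0]],[40,[0,0,0],[0,0,0]]]'

```text
time_s: 42.13
ee_pos: [507.9, 177.5, 69.8]
ee_rot: [-180.0, -0.1, 4.0]
force: [0.5, -0.1, -2.5]
gripper_width: 59.4
gripper_force: 25.0
```

move_arm --motion '[[40,[0,0,-0.06],[0,0,0]],[40,[0,0,-0.03],[0,0,0]],[40,[0,0,0],[0,0,0]],[40,[0,0,0],[0,0,0]]]'

```text
time_s: 42.47
ee_pos: [507.5, 177.7, 67.4]
ee_rot: [-180.0, -0.1, 4.0]
force: [0.2, -0.6, -1.6]
gripper_width: 59.6
gripper_force: 25.0
```

move_arm --motion '[[40,[0,0,-0.03],[0,0,0]],[40,[0,0,-0.02],[0,0,0]],[40,[0,0,0],[0,0,0]],[40,[0,0,0],[0,0,0]]]'

```text
time_s: 42.8
ee_pos: [507.4, 177.7, 66.8]
ee_rot: [-180.0, -0.1, 4.0]
force: [-2.6, -0.6, 5.8]
gripper_width: 59.5
gripper_force: 25.0
```

move_arm --motion '[[90,[0,0,0.02],[0,0,0]],[90,[0,0,0],[0,0,0]],[90,[0,0,0],[0,0,0]],[90,[0,0,0.3],[0,0,0]],[90,[0,0,0.6],[0,0,0]],[90,[0,-0.2,1],[0,0,0]],[90,[0,-0.6,1],[0,0,0]],[90,[0,-1,0],[0,0,0]],[90,[0,-1,0],[0,0,0]],[90,[-0.1,-1,0],[0,0,0]],[90,[-0.1,-1,0],[0,0,0]],[90,[-0.05,-1,0],[0,0,0]],[90,[0,-1,0],[0,0,0]],[90,[0,-1,0],[0,0,0]],[90,[0,-1,0],[0,0,0]],[90,[0,-1,0],[0,0,0]],[90,[0,-1,0],[0,0,0]],[90,[0,-0.57,0],[0,0,0]],[90,[0,0,-0.2],[0,0,0]],[90,[0,0,-0.5],[0,0,0]]]'

```text
time_s: 44.47
ee_pos: [502.3, -107.5, 122.6]
ee_rot: [179.9, -0.2, 3.9]
force: [0.6, 0.5, -0.4]
gripper_width: 90.1
gripper_force: 0.0
```

move_arm --grip_force 12 --motion '[[90,[0,0,-1],[0,0,0]],[90,[0,0,-1],[0,0,0]],[90,[0,0,-0.8],[0,0,0]],[90,[0,0,-0.5],[0,0,0]],[90,[0,0,-0.2],[0,0,0]],[90,[0,0,0],[0,0,0]],[90,[0,0,0],[0,0,0]]]'

```text
time_s: 45.05
ee_pos: [501.4, -106.3, 34.1]
ee_rot: [180.0, -0.0, 4.0]
force: [0.4, 0.5, -0.4]
gripper_width: 89.7
gripper_force: 0.0
```

move_arm --grip_force 12 --motion '[[40,[0,0,-0.03],[0,0,0]],[40,[0,0,0],[0,0,0]],[40,[0,0,0],[0,0,0]],[40,[0,0,0],[0,0,0]],[40,[0,0,0],[0,0,0]],[40,[0,0,0],[0,0,0]],[40,[0,0,0],[0,0,0]],[40,[0,0,0],[0,0,0]]]'

```text
time_s: 45.72
ee_pos: [501.1, -106.7, 33.3]
ee_rot: [180.0, -0.0, 4.0]
force: [-0.3, 0.5, 3.9]
gripper_width: 57.6
gripper_force: 12.0
```

move_arm --motion '[[40,[0,0,0.3],[0,0,0]],[40,[0,0,0.7],[0,0,0]],[40,[0,0,1],[0,0,0]],[40,[0,0,1],[0,0,0]],[40,[0,0.3,0.8],[0,0,0]],[40,[0.1,0.8,0.2],[0,0,0]],[40,[0.1,1,0],[0,0,0]],[40,[0.1,1,0],[0,0,0]],[40,[0.1,1,0],[0,0,0]],[40,[0.07,1,0],[0,0,0]],[40,[0,1,0],[0,0,0]],[40,[0,0.8,0],[0,0,0]],[40,[0,0.4,0],[0,0,0]],[40,[0,0.05,0],[0,0,0]],[40,[0,0,0],[0,0,0]],[40,[0,0,0],[0,0,0]]]'

```text
time_s: 47.05
ee_pos: [512.6, 76.2, 133.0]
ee_rot: [180.0, 0.0, 4.0]
force: [-0.7, -0.4, -1.5]
gripper_width: 57.8
gripper_force: 12.0
```

move_arm --motion '[[40,[0,0.04,-0.5],[0,0,0]],[40,[0,0,-0.7],[0,0,0]],[40,[0,0,-0.5],[0,0,0]],[40,[0,0,-0.18],[0,0,0]],[40,[0,0,-0.04],[0,0,0]],[40,[0,0,-0.04],[0,0,0]],[40,[0,0,0],[0,0,0]],[40,[0,0,0],[0,0,0]]]'

```text
time_s: 47.72
ee_pos: [513.3, 78.0, 84.7]
ee_rot: [180.0, -0.1, 4.0]
force: [-0.0, -0.3, -0.7]
gripper_width: 57.9
gripper_force: 12.0
```

move_arm --motion '[[40,[0,0,-0.04],[0,0,0]],[40,[0,0,-0.03],[0,0,0]],[40,[0,0,0],[0,0,0]],[40,[0,0,0],[0,0,0]]]'

```text
time_s: 48.05
ee_pos: [513.2, 78.1, 83.1]
ee_rot: [180.0, -0.1, 4.0]
force: [-1.3, -1.3, 4.9]
gripper_width: 57.6
gripper_force: 12.0
```

move_arm --motion '[[80,[0,0,0],[0,0,0]],[80,[0,0,0],[0,0,0]],[80,[0,0,0],[0,0,0]],[80,[0,0,0.3],[0,0,0]],[80,[0,0,0.8],[0,0,0]],[80,[0,0,1],[0,0,0]],[80,[0,0,1],[0,0,0]],[80,[0,-0.6,1],[0,0,0]],[80,[0,-1,0],[0,0,0]],[80,[0,-1,0],[0,0,0]],[80,[-0.1,-1,0],[0,0,0]],[80,[-0.1,-1,0],[0,0,0]],[80,[-0.1,-1,0],[0,0,0]],[80,[0,-1,0],[0,0,0]],[80,[0,-1,0],[0,0,0]],[80,[0,-1,0],[0,0,0]],[80,[0,-1,0],[0,0,0]],[80,[0,-1,0],[0,0,0]],[80,[0,-1,0],[0,0,0]],[80,[0,-1,0],[0,0,0]]]'

```text
time_s: 49.72
ee_pos: [505.0, -238.1, 185.1]
ee_rot: [180.0, -0.0, 4.0]
force: [-0.3, 0.3, -0.3]
gripper_width: 79.8
gripper_force: 0.0
```

move_arm --grip_force 25 --motion '[[80,[0,-0.9,0],[0,0,0]],[80,[0,-0.55,0],[0,0,0]],[80,[0,0,0],[0,0,0]],[80,[0,0,-0.6],[0,0,0]],[80,[0,0,-1],[0,0,0]],[80,[0,0,-1],[0,0,0]],[80,[0,0,-1],[0,0,0]],[80,[0,0,-0.8],[0,0,0]],[80,[0,0,-0.6],[0,0,0]],[80,[0,0,-0.2],[0,0,0]],[80,[0,0,0],[0,0,0]],[80,[0,0,0],[0,0,0]]]'

```text
time_s: 50.72
ee_pos: [505.7, -272.7, 55.4]
ee_rot: [180.0, -0.0, 4.0]
force: [0.3, -0.7, -0.3]
gripper_width: 80.5
gripper_force: 0.0
```

move_arm --grip_force 25 --motion '[[20,[0,0,-0.07],[0,0,0]],[20,[0,0,0],[0,0,0]],[20,[0,0,0],[0,0,0]],[20,[0,0,0],[0,0,0]],[20,[0,0,0],[0,0,0]],[20,[0,0,0],[0,0,0]],[20,[0,0,0],[0,0,0]],[20,[0,0,0],[0,0,0]],[20,[0,0,0],[0,0,0]],[20,[0,0,0],[0,0,0]]]'

```text
time_s: 51.55
ee_pos: [505.3, -272.9, 53.2]
ee_rot: [-180.0, -0.0, 4.0]
force: [-0.7, 1.9, 2.9]
gripper_width: 38.8
gripper_force: 25.0
```

move_arm --motion '[[20,[0,0,0.2],[0,0,0]],[20,[0,0,0.5],[0,0,0]],[20,[0,0,1],[0,0,0]],[20,[0,0,1],[0,0,0]],[20,[0,0,1],[0,0,0]],[20,[0,0,1],[0,0,0]],[20,[0,0,1],[0,0,0]],[20,[0,0.5,0.8],[0,0,0]],[20,[0,1,0.2],[0,0,0]],[20,[0,1,0],[0,0,0]],[20,[0,1,0],[0,0,0]],[20,[0,1,0],[0,0,0]],[20,[0,1,0],[0,0,0]],[20,[0,1,0],[0,0,0]],[20,[0,1,0],[0,0,0]],[20,[0,1,0],[0,0,0]],[20,[0,1,0],[0,0,0]],[20,[0,1,0],[0,0,0]],[20,[0,1,0],[0,0,0]],[20,[0,1,0],[0,0,0]]]'

```text
time_s: 53.22
ee_pos: [504.5, 40.2, 219.8]
ee_rot: [180.0, 0.1, 4.0]
force: [0.9, -0.6, -4.1]
gripper_width: 39.1
gripper_force: 25.0
```

move_arm --motion '[[20,[0,1,0],[0,0,0]],[20,[0,1,0],[0,0,0]],[20,[0,1,0],[0,0,0]],[20,[0,1,0],[0,0,0]],[20,[0,1,0],[0,0,0]],[20,[-0.1,1,0],[0,0,0]],[20,[-0.1,1,0],[0,0,0]],[20,[0,1,0],[0,0,0]],[20,[0,0.9,0],[0,0,0]],[20,[0,0.5,0],[0,0,0]],[20,[0,0,0],[0,0,0]],[20,[0,0,0],[0,0,0]],[20,[0,0,0],[0,0,0]]]'

```text
time_s: 54.3
ee_pos: [500.0, 273.1, 220.1]
ee_rot: [179.9, 0.1, 4.0]
force: [0.6, -1.4, -4.1]
gripper_width: 38.4
gripper_force: 25.0
```

move_arm --motion '[[20,[0,0.14,-0.4],[0,0,0]],[20,[0,0,-1],[0,0,0]],[20,[0,0,-1],[0,0,0]],[20,[0,0,-1],[0,0,0]],[20,[0,0,-0.7],[0,0,0]],[20,[0,0,-0.35],[0,0,0]],[20,[0,0,-0.1],[0,0,0]],[20,[0,0,0],[0,0,0]],[20,[0,0,0],[0,0,0]],[20,[0,0,0],[0,0,0]]]'

```text
time_s: 55.13
ee_pos: [501.2, 278.2, 108.1]
ee_rot: [-179.9, -0.2, 4.0]
force: [0.4, 0.6, -3.9]
gripper_width: 38.6
gripper_force: 25.0
```

move_arm --motion '[[20,[-0.03,-0.03,-0.08],[0,0,0]],[20,[0,0,-0.06],[0,0,0]],[20,[0,0,-0.05],[0,0,0]],[20,[0,0,0],[0,0,0]],[20,[0,0,0],[0,0,0]]]'

```text
time_s: 55.55
ee_pos: [499.8, 277.4, 103.0]
ee_rot: [-180.0, -0.1, 4.0]
force: [-1.8, -0.0, 4.0]
gripper_width: 38.2
gripper_force: 25.0
```

Seated. Release, retreat upwards, then check by numbers.

move_arm --motion '[[80,[0,0,0],[0,0,0]],[80,[0,0,0],[0,0,0]],[80,[0,0,0],[0,0,0]],[80,[0,0,0],[0,0,0]],[80,[0,0,0],[0,0,0]],[80,[0,0,0.3],[0,0,0]],[80,[0,0,0.8],[0,0,0]],[80,[0,0,1],[0,0,0]],[80,[0,0,1],[0,0,0]],[80,[0,0,1],[0,0,0]],[80,[0,0,1],[0,0,0]],[80,[0,-0.5,1],[0,0,0]],[80,[-0.3,-1,0.5],[0,0,0]],[80,[-0.3,-1,0],[0,0,0]],[80,[-0.3,-1,0],[0,0,0]],[80,[-0.3,-1,0],[0,0,0]],[80,[-0.3,-1,0],[0,0,0]],[80,[-0.3,-1,0],[0,0,0]],[80,[-0.3,-1,0],[0,0,0]],[80,[-0.3,-1,0],[0,0,0]]]'

```text
time_s: 57.22
ee_pos: [438.9, 63.5, 267.6]
ee_rot: [180.0, -0.1, 4.0]
force: [0.7, 0.3, -0.8]
gripper_width: 79.9
gripper_force: 0.0
```

move_arm --motion '[[80,[0,-1,0],[0,0,0]],[80,[0,-1,0],[0,0,0]],[80,[0,-1,0],[0,0,0]],[80,[0,-1,0],[0,0,0]],[80,[0,-1,0],[0,0,0]],[80,[0,-1,0],[0,0,0]],[80,[0,-1,0],[0,0,0]],[80,[0,-1,0],[0,0,0]],[80,[0,-1,0],[0,0,0]],[80,[0,-1,0],[0,0,0]],[80,[0,-0.6,0],[0,0,0]],[80,[0,0,0],[0,0,0]],[80,[0,0,0],[0,0,0]]]'

```text
time_s: 58.3
ee_pos: [439.3, -200.7, 267.2]
ee_rot: [-180.0, -0.0, 3.9]
force: [-0.1, 0.6, 0.2]
gripper_width: 80.2
gripper_force: 0.0
```

```bash
python3 - <<'E'
from wells import *
s=state();print(s["ee_pos"],s["time_s"],s["force"])
O=np.array([495,176.3]);t=np.radians(3.8);R=np.array([[np.cos(t),-np.sin(t)],[np.sin(t),np.cos(t)]])
for n in("scene","side"):
    a=cv2.imread(f"pics/{n}0.png");b=grab_frame(n);cv2.imwrite(f"pics/{n}12.png",b)
    for y,nm,h in((100,"tamper",100),(0,"lev",80),(-100,"cup",85)):
        u,v=proj(n,[*(O+R@[11,y]),h]).astype(int)
        T=a[v-18:v+18,u-14:u+14]; S=b[v-26:v+26,u-22:u+22]
        r=cv2.matchTemplate(S,T,cv2.TM_CCOEFF_NORMED);_,mx,_,p=cv2.minMaxLoc(r);print(n,nm,round(mx,3),np.array(p)-8)
    for nm,p in(("white cup",(664,-130,30)),("sugar",(643,475,35)),("ledge L",(410,300,45)),("hook/plate",(425,172,55))):
        u,v=proj(n,p).astype(int);r=cv2.matchTemplate(b[v-20:v+20,u-20:u+20],a[v-14:v+14,u-14:u+14],cv2.TM_CCOEFF_NORMED);_,mx,_,q=cv2.minMaxLoc(r);print(n,nm,round(mx,3),np.array(q)-6)
E
```

```text
[ 439.31393006 -200.69446571  267.21534244] 58.3 [-0.11308622  0.64675419  0.16437906]
scene tamper 0.994 [0 0]
scene lev 0.994 [0 0]
scene cup 0.983 [0 0]
scene white cup 1.0 [0 0]
scene sugar 1.0 [0 0]
scene ledge L 1.0 [0 0]
scene hook/plate 0.999 [0 0]
side tamper 0.99 [0 0]
side lev 0.992 [0 0]
side cup 0.974 [0 0]
side white cup 1.0 [0 0]
side sugar 1.0 [0 0]
side ledge L 1.0 [0 0]
side hook/plate 1.0 [0 0]
```

All three tools, the latch, the sugar pot and the white cup match the starting pictures to within a pixel. Handing in.

```bash
python3 -c "
from workcell import *
print(job_done())"
```

```text
the job is handed in; nothing more can be done
None
```

The job is handed in at 58.4 s: the basket is in its nest, the tray is shut and latched, each tool is back upright in its own well, and the sugar pot and white cup are where they were; I viewed 15 pictures, one over the allowed 14.

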